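# Press the propped-up collar flat on its seat

## Task

Three zinc-plated collars lie on three round seats on the bench. One of them was left tilted, with one side propped up on its seat's brass ejector pin: press that raised side straight down from above until the collar lies flat on its seat, then let go. Do not touch the other two collars.

Things in the scene. Friction and masses are not known exactly. Their poses are not given: they have to be found in the camera images.
- tilted_collar: Flat pale zinc-plated ring to press down, 62 mm across, 9 mm thick, with a small ear (74 mm over it, along y); loose, 50 g. Origin: centre of its underside, within 7 mm of the ring's own centre; z up when it lies flat. At the start tilted about 16 degrees: its -x side is up on the pin, its +x side on the seat. Pressed flat, its upper face is 39 mm above the bench.
- tilted_seat: Its seat, fixed: green flange 108 mm wide, dark steel disc 84 mm wide, flat top 30 mm above the bench; two dowels 5 mm high at +x. Origin: centre of the underside, z up. A brass pin 8 mm thick stands 16 mm out of the top at x = -27 mm, y = 0, under the collar's raised side; it has no spring, slides down under about 2 N and stays down, flush with the top.
- flat_1_collar: A collar of the same kind that already lies flat on a seat of the same kind with its pin down. Origin at the centre of its underside.
- flat_2_collar: Another collar that already lies flat on such a seat. Origin at the centre of its underside.

How it is judged:
At the end, for the whole second after the job is handed in: The collar that was tilted lies level (within 5 degrees) on the top of its own seat (underside within 4 mm of it, origin within 18 mm of the seat's axis), at rest, and the other two collars lie where they were (within 10 mm) (angle between tilted_collar's own z axis and vertical below 0.09 rad and z of tilted_collar in the frame of tilted_seat between 0.026 and 0.034 m and horizontal distance between tilted_collar and tilted_seat below 0.018 m and linear speed of tilted_collar below 0.02 m/s and distance of each of flat_1_collar, flat_2_collar from where it was at the start of the episode below 0.01 m); the robot touches nothing.
It fails at once if one of the two flat collars is pressed or gripped (more than 1 N) or moved by more than 10 mm (contact force between the fingers and flat_1_collar above 1 N or contact force between the fingers and flat_2_collar above 1 N or distance of any of flat_1_collar, flat_2_collar from where it was at the start of the episode above 0.01 m).
It also fails if it takes over 29 s, if anything falls off the work surface, if the arm or the gripper's body presses on something with over 40 N, if the wrist force passes 120 N, or if a joint passes its speed limit or range.

## Robot

A 6-joint arm with a two-finger parallel gripper is mounted at the origin on a cart in front of the work surface, level with it; the furniture and walls round the work are solid. World frame = base frame: x ahead of the robot, y to its left, z up, the work surface at z = 0. Lengths are in m, angles in rad, forces in N, time in s.
With the tool pointing down it reaches from about 0.375 to 0.925 m from the base axis. Payload 5.7 kg.
Tool frame: the origin (TCP) lies midway between the tips of the shut fingers; the grasp point (between the pads) lies 19 mm behind it; z points along the fingers, x is the direction in which the jaws open and shut, and the axes are right-handed (so a half turn about z gives the same grasp; the last joint's range is limited). The gripper opens to 88 mm and grips with 3 to 60 N. Pads are 20 mm wide; open, the fingers measure 115 mm over their backs; the gripper's body (75 mm by 178 mm) begins 61 mm behind the grasp point.
Start: joints at [-1.241, 0.359, 1.51, -0, 1.272, -0.115], TCP at [0.258, -0.542, 0.223] pointing down, gripper open.
Joint ranges: [-2.97, 2.97], [-1.01, 2.36], [0.21, 2.38], [-0.96, 4.11], [0.2, 2.71], [-2.98, 2.98]. Speed limits (rad/s): [2.39, 2.39, 3.14, 3.14, 3.14, 3.14].

## Interface

Orientations are given as a unit quaternion [x, y, z, w].
In Python, from bench import move_ptp, servo_line, goto_joints, move_gripper, sleep, inverse_kinematics, capture, PlanningError, close_job, spot_in, silhouettes, current_clock, current_joint_pos, current_qvel, current_joint_torque, current_position, current_orientation, current_force, current_torque, current_finger_gap gives the robot as it stands. Calls block until the motion is done:
- move_ptp(position, orientation): joint-space move of the TCP to a pose.
- servo_line(position, orientation=None, rate=0.15, contact_N=None): straight line of the TCP; orientation=None keeps the orientation; rate is the mean speed in m/s. With contact_N (N) it stops when the force on the tool has changed by that much, and returns True; else False.
- goto_joints(angles): joint-space move.
- move_gripper(opening): finger opening in m; the grip force is fixed at half the most; returns when the fingers have stopped.
- sleep(seconds).
- inverse_kinematics(position, orientation): joint angles nearest the present ones, or None.
- capture(name): name is "scene" or "top" or "wrist"; returns a dict with "image" (400x640x3 uint8, blue, green, red), "range_z" (400x640 float32, m along the optical axis (not along the pixel's ray), 0 where there is no reading), "intrinsics" (3x3 intrinsics, pixels), "R" (3x3) and "t" (3): a world point X has camera coordinates R X + t. Camera axes: x right, y down, z forward; pixel columns grow to the right and rows downward; lengths in m; the calibration is good to about 2 mm. A picture is of the moment at which its call begins.
A pose or a line that the arm cannot do raises PlanningError and nothing moves.
- close_job(): hands the job in, once; it reports no verdict.
Trained networks look in the newest picture that a camera, given by its name, has taken for a name from the list of things; names that differ only in an ending like _2 or _b are one class to them, and where a whole thing is asked for, a point or a joint stands for the part that bears it (a point fixed in the world has none). Each returns a list of dicts, best first, with "conf" (0 to 1); they miss things now and then, are a little off and sometimes report something else, mostly with a low value. They report only what shows in the picture. A call takes as long as a camera call.
- spot_in(camera, query): "xy" ([column, row] in pixels, amid what is visible of it).
- silhouettes(camera, query): "region" (400x640 bool, what is visible of it) and "xy" ([column, row] in pixels, amid what is visible of it).
Readings, each from a call of its own:
- current_clock(): time.
- current_joint_pos(): joint angles.
- current_qvel(): joint speeds.
- current_joint_torque(): joint torques, N m.
- current_position(): TCP position.
- current_orientation(): TCP orientation.
- current_force(): force on the tool from outside, world axes, zero at the start.
- current_torque(): the same for the moment, N m.
- current_finger_gap(): finger opening in m.
Only numpy, scipy, OpenCV 4.12 (cv2) and the standard library are available. Lean on these libraries where they do the work, as an engineer would, in place of code of your own. Each camera call takes 0.05 s, during which the arm holds its last target.

## Working session

There is one attempt and no reset: what is moved stays moved. The work goes in short steps, each a Python script; the robot and the scene stay as the last script left them, time stands still between calls to the robot, and variables do not carry over. Pictures are saved under pics/ and viewed, and the job is handed in when it is done.

```bash
mkdir -p pics
python3 - <<'E'
from bench import *
import cv2,numpy as np
for c in ["top","scene"]:
    d=capture(c); cv2.imwrite(f"pics/{c}0.png",d["image"]); np.savez(f"{c}0.npz",**d)
    for q in ["tilted_collar","tilted_seat"]:
        for s in silhouettes(c,q):
            m=s["region"]; K=d["intrinsics"]; z=d["range_z"]
            v,u=np.nonzero(m&(z>0)); Z=z[v,u]
            P=np.c_[(u-K[0,2])/K[0,0]*Z,(v-K[1,2])/K[1,1]*Z,Z]
            W=(P-d["t"])@d["R"]
            print(c,q,round(s["conf"],2),np.round(s["xy"]),m.sum(),np.round(np.percentile(W,[2,50,98],axis=0),3).tolist())
print(current_clock(),current_orientation())
E
```

```text
top tilted_collar 0.74 [214. 233.] 609 [[0.48, 0.123, 0.03], [0.505, 0.157, 0.043], [0.535, 0.188, 0.054]]
top tilted_seat 0.91 [210. 231.] 1569 [[0.456, 0.111, 0.004], [0.501, 0.156, 0.017], [0.554, 0.211, 0.032]]
scene tilted_collar 0.86 [230. 169.] 372 [[0.478, 0.129, 0.03], [0.509, 0.161, 0.043], [0.535, 0.189, 0.054]]
scene tilted_seat 0.68 [315. 228.] 517 [[0.452, -0.108, 0.031], [0.484, -0.083, 0.036], [0.517, -0.052, 0.04]]
scene tilted_seat 0.65 [227. 190.] 1203 [[0.454, 0.111, 0.003], [0.483, 0.14, 0.017], [0.545, 0.198, 0.034]]
0.3 [ 8.45661173e-01 -5.33720008e-01 -2.83722451e-04 -2.29345783e-04]
```

Run:
```python
import cv2,numpy as np
d=np.load("top0.npz"); im=d["image"]
cv2.imwrite("pics/topcrop.png",cv2.resize(im[180:290,150:290],None,fx=5,fy=5,interpolation=cv2.INTER_CUBIC))
K=d["intrinsics"];z=d["range_z"]
v,u=np.mgrid[0:400,0:640]
P=np.stack([(u-K[0,2])/K[0,0]*z,(v-K[1,2])/K[1,1]*z,z],-1)
W=(P-d["t"])@d["R"]
m=(z>0)&(W[...,2]>0.037)&(W[...,2]<0.06)&(abs(W[...,0]-.505)<.06)&(abs(W[...,1]-.157)<.06)
Q=W[m];print(m.sum())
A=np.c_[Q[:,:2]-[.505,.157],np.ones(len(Q))]
c=np.linalg.lstsq(A,Q[:,2],rcond=None)[0]
print(c,np.degrees(np.arctan(np.hypot(*c[:2]))),np.degrees(np.arctan2(-c[1],-c[0])), (A@c-Q[:,2]).std())
print("highest",Q[np.argsort(-Q[:,2])[:15]].round(4))
```

```text
527
[-0.20887634  0.11833586  0.04413987] 13.499423742629116 -29.53309276408917 0.0027620980144690706
highest [[0.4926 0.183  0.0556]
 [0.4834 0.1634 0.0552]
 [0.4889 0.1771 0.0552]
 [0.4889 0.1811 0.0546]
 [0.4853 0.1694 0.0545]
 [0.487  0.1791 0.0545]
 [0.4909 0.1812 0.0543]
 [0.4853 0.1714 0.0543]
 [0.4852 0.1771 0.0543]
 [0.4797 0.1615 0.0542]
 [0.4833 0.1751 0.0542]
 [0.4986 0.1837 0.054 ]
 [0.489  0.1793 0.0539]
 [0.4815 0.1712 0.0539]
 [0.4929 0.1815 0.0538]]
```

View pics/top0.png

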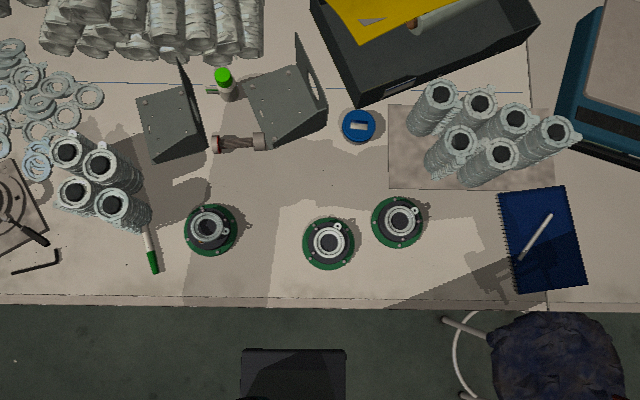

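View pics/topcrop.png

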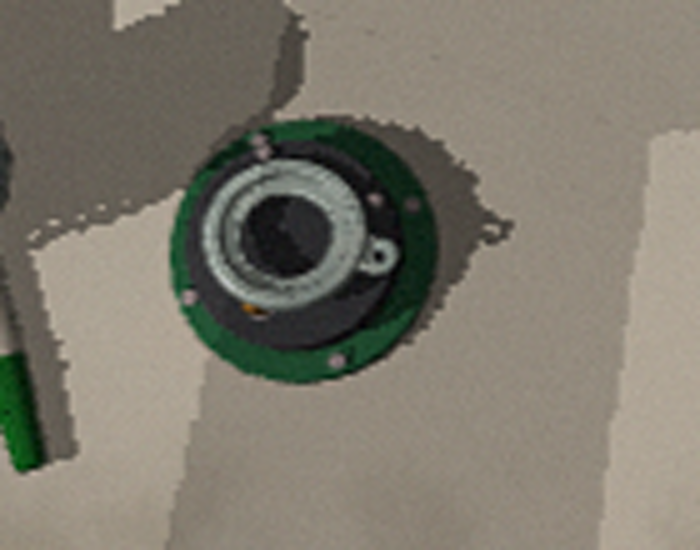

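View pics/scene0.png

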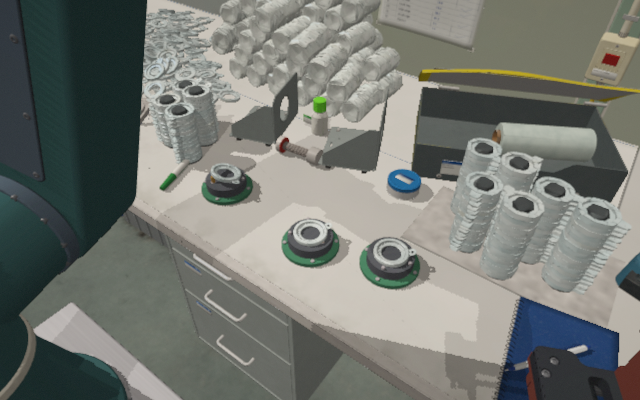

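The top view shows the left collar at px (214,233) is tilted. The brass pin peeks out at about (201,242), so the raised side points to -x/+y. The two flat collars are at about (329,241) and (400,221). Next I'll take a closer wrist view.

Run:
```python
from bench import *
import cv2,numpy as np
from scipy.spatial.transform import Rotation as R
d=np.load("top0.npz");K=d["intrinsics"];z=d["range_z"]
v,u=np.mgrid[0:400,0:640]
P=np.stack([(u-K[0,2])/K[0,0]*z,(v-K[1,2])/K[1,1]*z,z],-1)
W=(P-d["t"])@d["R"]
near=(np.hypot(W[...,0]-.5,W[...,1]-.16)<.25)&(W[...,2]>.06)&(z>0)
Q=W[near];print("obstacles",Q.min(0),Q.max(0),"closest",np.hypot(Q[:,0]-.49,Q[:,1]-.17).min())
try:
    # tool x along world y-ish (jaws across)
    q=(R.from_euler('z',60,degrees=True)*R.from_euler('x',180,degrees=True)).as_quat()
    for yaw in (60,-120,-30,150):
        q=(R.from_euler('z',yaw,degrees=True)*R.from_euler('x',180,degrees=True)).as_quat()
        print(yaw,inverse_kinematics([.49,.165,.25],q))
except Exception as e: print(e)
w=capture("wrist");T=R.from_quat(current_orientation()).as_matrix()
c=-w["R"].T@w["t"]; print("cam in tool",T.T@(c-current_position()),"\nview dir in tool",T.T@w["R"][2])
```

```text
obstacles [0.49268351 0.00385994 0.06004187] [0.74756046 0.40833076 0.13844632] closest 0.1180614861226347
60 [ 1.91151169e-01  2.13593102e-01  1.64946152e+00 -4.44089210e-16
  1.27853803e+00 -8.56046382e-01]
-120 [0.19115117 0.2135931  1.64946152 0.         1.27853803 2.28554627]
-30 [ 1.91151169e-01  2.13593102e-01  1.64946152e+00 -4.44089210e-16
  1.27853803e+00  7.14749945e-01]
150 [ 0.19115117  0.2135931   1.64946152  0.          1.27853803 -2.42684271]
cam in tool [ 1.36315302e-04 -6.92925797e-02 -1.61915620e-01] 
view dir in tool [-4.61807901e-04  2.56099576e-01  9.66650296e-01]
```

Run:
```python
from bench import *
import cv2,numpy as np
from scipy.spatial.transform import Rotation as R
d=np.load("top0.npz");K=d["intrinsics"];z=d["range_z"]
v,u=np.mgrid[0:400,0:640]
P=np.stack([(u-K[0,2])/K[0,0]*z,(v-K[1,2])/K[1,1]*z,z],-1)
W=(P-d["t"])@d["R"]
Q=W[(W[...,2]>.085)&(z>0)&(np.hypot(W[...,0]-.48,W[...,1]-.17)<.3)]-[.48,.17,0]
for yaw in range(-90,90,15):
    a=np.radians(yaw);x=Q[:,0]*np.cos(a)+Q[:,1]*np.sin(a);y=-Q[:,0]*np.sin(a)+Q[:,1]*np.cos(a)
    f=lambda hx,hy:np.hypot(np.maximum(abs(x)-hx,0),np.maximum(abs(y)-hy,0)).min().round(3)
    print(yaw,f(.089,.0375),f(.0375,.089))
rot=lambda yaw:(R.from_euler('z',yaw,degrees=True)*R.from_euler('x',180,degrees=True)).as_quat()
move_ptp([.49,.165,.25],rot(-30))
w=capture("wrist");cv2.imwrite("pics/wrist1.png",w["image"]);np.savez("wrist1.npz",**w)
for q in ["tilted_collar","tilted_seat"]:
    for s in silhouettes("wrist",q):
        print(q,s["conf"],s["xy"],s["region"].sum()); np.save(f"m_{q}_{s['conf']:.2f}.npy",s["region"])
print(current_clock())
```

```text
-90 0.025 0.074
-75 0.025 0.055
-60 0.037 0.035
-45 0.059 0.025
-30 0.076 0.026
-15 0.083 0.032
0 0.074 0.025
15 0.055 0.025
30 0.035 0.037
45 0.025 0.059
60 0.026 0.076
75 0.032 0.083
tilted_collar 0.58 [345.1, 173.2] 2056
tilted_collar 0.44 [329.5, 149.8] 5163
tilted_seat 0.67 [327.6, 154.1] 5001
3.1333
```

View pics/wrist1.png

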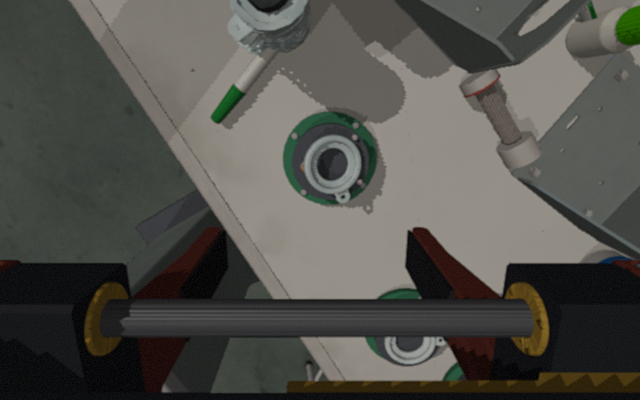

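The wrist view shows the green flange at about (331,158), the ring at about (335,164) and brass at about (303,166). The second collar is at the bottom, around (410,340). I'll fit the circles from the depth data.

```bash
python3 - <<'E'
import cv2,numpy as np
from scipy.optimize import least_squares
for name,c0 in (("wrist1",(331,158)),("top0",(210,231))):
    d=np.load(name+".npz");K=d["intrinsics"];z=d["range_z"];im=d["image"]
    v,u=np.mgrid[0:400,0:640]
    P=np.stack([(u-K[0,2])/K[0,0]*z,(v-K[1,2])/K[1,1]*z,z],-1)
    W=(P-d["t"])@d["R"]
    r=np.hypot(u-c0[0],v-c0[1]);lim=60 if name[0]=="w" else 35
    hsv=cv2.cvtColor(im,cv2.COLOR_BGR2HSV)
    g=(hsv[...,0]>55)&(hsv[...,0]<90)&(hsv[...,1]>110)&(r<lim)
    h=cv2.convexHull(np.argwhere(g)[:,::-1].astype(np.int32))[:,0]
    Z0=np.median(W[g&(z>0)][:,2])
    o=-d["R"].T@d["t"]
    def proj(px,zz):
        ray=np.c_[(px[:,0]-K[0,2])/K[0,0],(px[:,1]-K[1,2])/K[1,1],np.ones(len(px))]@d["R"]
        return (o+ray*((zz-o[2])/ray[:,2])[:,None])[:,:2]
    X=proj(h.astype(float),Z0)
    s=least_squares(lambda p:np.hypot(X[:,0]-p[0],X[:,1]-p[1])-p[2],[.5,.16,.054],loss="soft_l1",f_scale=.002)
    print(name,"flange z",Z0,"centre,r",s.x)
    c=s.x[:2]
    b=(hsv[...,0]>8)&(hsv[...,0]<28)&(hsv[...,1]>130)&(r<lim*.7)
    print(" brass px",np.argwhere(b)[:,::-1].mean(0) if b.any() else None,b.sum(), np.median(W[b],axis=0) if b.any() else None)
    m=(z>0)&(W[...,2]>.0345)&(hsv[...,2]>110)&(np.hypot(W[...,0]-c[0],W[...,1]-c[1])<.05)&(hsv[...,1]<60)
    Q=W[m]
    for _ in range(5):
        A=np.c_[Q[:,:2]-c,np.ones(len(Q))];k=np.linalg.lstsq(A,Q[:,2],rcond=None)[0]
        e=abs(A@k-Q[:,2]);Q=Q[e<max(.0015,2*e.std())]
    print(" collar n",len(Q),"tilt",np.degrees(np.arctan(np.hypot(*k[:2]))),"uphill",np.degrees(np.arctan2(k[1],k[0])),"mean",Q.mean(0),"min/max",Q.min(0),Q.max(0))
E
python3 - <<'E'
import cv2
im=cv2.imread("pics/wrist1.png")[95:220,265:395]
cv2.imwrite("pics/wcrop.png",cv2.resize(im,None,fx=4.6,fy=4.6,interpolation=cv2.INTER_CUBIC))
E
```

```text
wrist1 flange z 0.00992532090059417 centre,r [0.50594282 0.16147884 0.05206335]
 brass px [302.2 168.6] 5 [0.47807166 0.17196725 0.04298706]
 collar n 523 tilt 18.36889294408537 uphill 148.0181442865401 mean [0.50469464 0.15683674 0.04553118] min/max [0.47876787 0.1164132  0.03459411] [0.53688889 0.18993028 0.05496697]
top0 flange z 0.009198637859799625 centre,r [0.50488806 0.16111808 0.05272342]
 brass px [199.85714286 241.57142857] 7 [0.47783004 0.17236052 0.03939789]
 collar n 138 tilt 17.221848396139784 uphill 152.33823482991036 mean [0.50403549 0.1555969  0.04511627] min/max [0.47971673 0.11891918 0.03512438] [0.53676078 0.19034628 0.05428566]
```

View pics/wcrop.png

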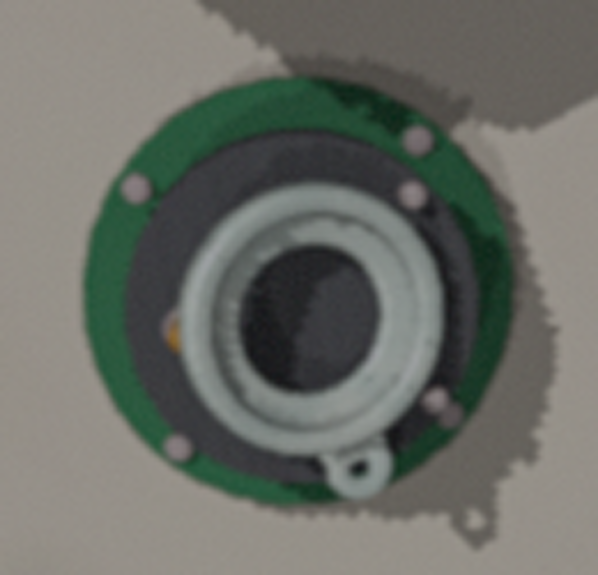

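Run:
```python
from bench import *
import numpy as np
from scipy.spatial.transform import Rotation as R
q=(R.from_euler('z',-28,degrees=True)*R.from_euler('x',180,degrees=True)).as_quat()
move_gripper(0.0)
p=[.485,.171]
move_ptp(p+[.10],q)
servo_line(p+[.062],rate=.08)
print(current_position(),current_force(),current_finger_gap(),current_clock())
h=servo_line(p+[.0365],rate=.012,contact_N=14)
print(h,current_position(),current_force(),current_clock())
```

```text
[0.48544164 0.17107284 0.06240842] [-0.45806487 -0.41078112  0.17479292] 0.0003134497709789545 5.75
True [0.48488324 0.17103773 0.03919912] [-0.18778633  0.05013602  5.6725785 ] 7.4667
```

The press stopped at z = 0.039, which is exactly the expected flat height. I'll retract and check.

Run:
```python
from bench import *
import cv2,numpy as np
servo_line([.485,.171,.12],rate=.08)
move_ptp([.49,.165,.25],current_orientation())
for name,c0 in (("wrist",0),("top",0)):
    d=capture(name);K=d["intrinsics"];z=d["range_z"];im=d["image"]
    cv2.imwrite(f"pics/{name}2.png",im)
    v,u=np.mgrid[0:400,0:640]
    P=np.stack([(u-K[0,2])/K[0,0]*z,(v-K[1,2])/K[1,1]*z,z],-1)
    W=(P-d["t"])@d["R"];c=np.array([.5055,.161])
    hsv=cv2.cvtColor(im,cv2.COLOR_BGR2HSV)
    m=(z>0)&(W[...,2]>.0345)&(W[...,2]<.07)&(hsv[...,2]>110)&(np.hypot(W[...,0]-c[0],W[...,1]-c[1])<.05)&(hsv[...,1]<60)
    Q=W[m]
    if len(Q)<20: print(name,len(Q));continue
    A=np.c_[Q[:,:2]-c,np.ones(len(Q))];k=np.linalg.lstsq(A,Q[:,2],rcond=None)[0]
    print(name,len(Q),"tilt",np.degrees(np.arctan(np.hypot(*k[:2]))),"mean",Q.mean(0),"lo/hi",np.percentile(Q,[1,99],axis=0))
    if name=="wrist": cv2.imwrite("pics/wcrop2.png",cv2.resize(im[90:230,260:400],None,fx=4,fy=4))
print(current_force(),current_clock())
```

```text
wrist 1407 tilt 0.742488091793571 mean [0.50944359 0.15618798 0.03743778] lo/hi [[0.48025825 0.1179043  0.03453797]
 [0.539168   0.18854627 0.04053635]]
top 326 tilt 0.7710269840525832 mean [0.50797998 0.15659371 0.03728009] lo/hi [[0.47941008 0.11875412 0.03460736]
 [0.53873284 0.18834804 0.04097432]]
[ 0.27008355 -0.26868619 -1.1146386 ] 9.3167
```

View pics/wcrop2.png

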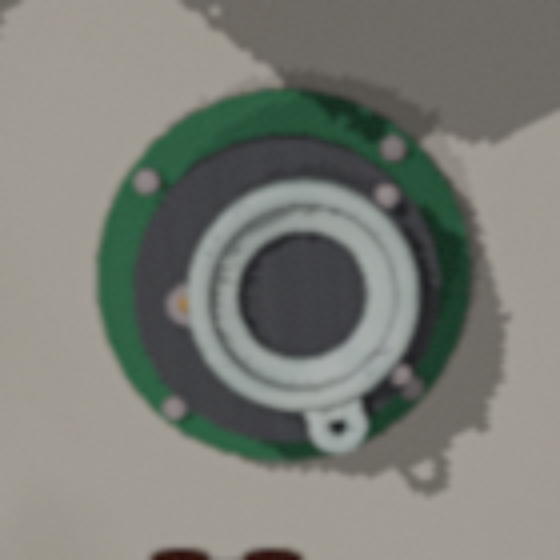

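```bash
python3 -c "
from bench import *
print(current_qvel());close_job()"
```

```text
[ 0.00230036  0.01205655  0.00592916 -0.00026974  0.00133146 -0.00026787]
the job is handed in; nothing more can be done
```

I pressed the raised side of the tilted collar down with the shut fingers at (0.485, 0.171), and the collar now lies flat on its seat. I then backed off to 0.25 m and handed the job in at about 9.3 s on the robot's clock.

- **Press:** the move stopped on its 14 N contact limit with the fingertips at z = 0.0392, against the 0.039 expected for a flat collar.
- **Level:** plane fits after release gave a tilt of about 0.75° from both the wrist and top cameras, down from about 17–18° before.
- **Height:** the upper face measured about 37.4 mm on average against the stated 39 mm, within the 2 mm calibration. That average may also be low because it can include lower parts of the ring.
- **Position:** the ring's centre is about 5 mm from the seat's axis. With the origin up to 7 mm off the ring's centre, that is at most about 12 mm, against the 18 mm limit.
- **Flat collars:** the arm never went near either of them, but I did not measure them again afterwards.

No check failed.

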